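# Shift the stock feeder into third

## Task

The gear lever of the board feeder has been left somewhere on the left-hand side of its H-shaped gate. Only push it with the fingertips, gently and without gripping it: bring it to the cross channel if it is not there, push it across to the right, then push it forward, away from the robot, until it is fully home in the third slot (the one on the right and away from the robot, with the orange mark at its end). Then come away from the lever, and leave the tin, bottle and screwdriver standing and lying where they are.

Things in the scene. Friction and masses are not known exactly. Their poses are not given: they have to be found in the camera images.
- feeder: Board feeder bolted to the bench: green housing 200 (x) by 260 (y) by 95 mm high on a foot 240 x 300 x 12 mm, grey motor on the far side (to 250 mm along +x, 133 mm high), black roller on the right (to 213 mm along -y, 102 mm high). Origin on the bench under the gate's middle; +x is forward (away from the robot, turned up to 0.45 rad), +y left, z up.
- gate_centre (a point): Middle of the H gate, on top of its aluminium plate (112 x 100 mm), 115 mm above the bench. Two lanes, 20 mm wide, run forward and back 18 mm left and right of the middle; a cross channel 20 mm wide joins them at half length. Slots: first left forward, second left back, third right forward, fourth right back. Tongues between the lanes: 16 mm wide.
- third_slot (a point): Where the rod stands when the lever is home in the third slot, on the top face of the plate: 23 mm forward and 18 mm right of gate_centre. An orange mark, 12 x 20 mm, lies on the plate just beyond it. Axes as those of the feeder.
- lever_ball (a point): Centre of the red ball, 40 mm in diameter, on top of the lever, 235 mm above the bench when upright. Below it a black collar 20 mm in diameter and 20 mm high, then a steel rod 12 mm in diameter. The ball moves up to 53 mm forward or back and 43 mm left or right of the middle. Its axes tip with the lever.
- lever_pivot (a point): Point about which the lever tips, hidden in the housing 20 mm above the bench, right above the feeder's origin. The ball's centre is 215 mm from it. The lever stays where it is left; moving it takes 2 to 4 N at the ball. Axes as those of the feeder.
- lever_across (a joint): Sideways tilt of the lever in rad: -0.2 fully left (first and second slot), 0 in the middle, +0.2 fully right (third and fourth slot). The lever moves across freely within 0.04 of lever_forward = 0; the tongues' rounded corners lead it in from about 0.08, beyond that they block it. The ball stands 215 mm * sin(lever_across) * cos(lever_forward) to the right (-y of the feeder) of the middle.
- lever_forward (a joint): Forward tilt of the lever in rad: -0.25 at the back end of a lane, 0 in the cross channel, +0.25 at the forward end (a stop). The ball stands 215 mm * sin(lever_forward) forward (+x of the feeder) of the middle.
- tin: Loose blue tin with a bare lid, 55 mm in diameter, 42 mm high, standing on the far left of the green housing's top; origin at the centre of its underside.
- oil_bottle: Loose yellow oil bottle, 60 mm in diameter, 150 mm high, standing on the bench to the left of the feeder; origin at the centre of its underside.
- screwdriver: Loose screwdriver with an orange handle, 200 mm long, lying on the bench to the right of the feeder; origin under its middle.

How it is judged:
By the outcome, as a careful person would: the job done as asked, in the order asked, and still so for the second after the job is handed in, with the robot touching nothing.
It also fails if it takes over 72 s, if anything falls off the work surface, if the arm or the gripper's body presses on something with over 40 N, if the wrist force passes 120 N, or if a joint passes its speed limit or range.

## Robot

A 7-joint arm with a two-finger parallel gripper is mounted at the origin on the work surface. World frame = base frame: x ahead of the robot, y to its left, z up, the work surface at z = 0. Lengths are in m, angles in degrees, forces in N, time in s.
With the tool pointing down it reaches from about 0.425 to 0.875 m from the base axis. Payload 4.7 kg.
Tool frame: the origin (TCP) lies on the centre line of the jaws, within the pads' length; the fingertips stand 8 mm ahead of it and the grasp point (between the pads) lies 11 mm behind it; z points along the fingers, y is the direction in which the jaws open and shut (so a half turn about z gives the same grasp; the last joint's range is limited). The gripper opens to 87 mm and grips with 3 to 60 N. Pads are 19 mm wide; open, the fingers measure 117 mm over their backs; the gripper's body (75 mm by 190 mm) begins 51 mm behind the grasp point.
Start: joints at [-69.723, 18.392, -4.016, 83.108, 1.295, 78.541, -3.26], TCP at [0.217, 0.613, 0.231] pointing down, gripper open.
Joint ranges: [-163.93, 163.93], [-17.29, 119.83], [-79.2, 71.16], [3.27, 140.29], [-89.18, 269.18], [5.43, 117.66], [-154.24, 154.24]. Speed limits (degrees/s): [147.25, 147.25, 180, 180, 180, 180, 180].

## Interface

Orientations are given as [roll, pitch, yaw] about the fixed x, y, z axes, in that order (R = Rz(yaw) Ry(pitch) Rx(roll)).
In Python, from cell import env gives the robot as it stands. The module is installed in compiled form; this text tells all that it offers.
- The arm moves only by the tool move_arm, never from a script. Its argument "steps" is a list of rows, each a list of 2 entries, a list of its own where there are three numbers: the shift along the tool's x, y, z in m, then the turn about the tool's z in rad. A call has 1 to 20 rows; each row is the pose to reach, as a shift and turn from the pose commanded when the call began, along the tool's axes at that moment; what a row does not reach only later rows make up. A row lasts 1/8 s, in which the tool goes at most 62.5 mm and 10.7 degrees, less where a joint would pass 70% of its speed; a pose out of reach is approached as far as the arm can. A call with a gripper value outside its range is refused whole. "hand" is the closure, from -1 (fully open) to 1 (shut), set as the call begins (left out, the last holds). The fingers move at their own pace and stop on an object; "squeeze" is the grip in N (left out, the last holds). Time passes only in rows, so rows that repeat a pose let the fingers close. It gives the time, the measured TCP pose, the force and the opening at its end, in the units of the state.
- env.get_obs(): the state, without advancing time (a new reading comes with each control period).
- env.read_camera(name): name is "scene" or "top" or "wrist"; returns (picture, depth): 420x560x3 uint8, red, green, blue; 420x560 float32, m along the optical axis (not along the pixel's ray), 0 where there is no reading.
- env.calibration(name): a dict with "intrinsics" (3x3 intrinsics, pixels), "position" and "orientation" of the camera in the world; the wrist camera has in their place "mount" (4x4, takes a point from camera to tool coordinates, whose origin is the TCP and whose axes are the flange's). Camera axes: x right, y up, looking along -z (the intrinsics and any distortion apply to the point x, -y, -z); pixel columns grow to the right and rows downward; lengths in m; the calibration is good to about 2 mm. A picture is of the moment at which its call begins: read the wrist's pose just before it. calibration takes no time and is no camera call.
- env.sign_off(): hands the job in, once; it reports no verdict.
Trained networks look in the newest picture that a camera, given by its name, has taken for a name from the list of things; names that differ only in an ending like _2 or _b are one class to them, and where a whole thing is asked for, a point or a joint stands for the part that bears it (a point fixed in the world has none). Each returns a list of dicts, best first, with "conf" (0 to 1); they miss things now and then, are a little off and sometimes report something else, mostly with a low value. They report only what shows in the picture. A call takes as long as a camera call.
- env.cut_out(camera, query): "region" (420x560 bool, what is visible of it) and "uv" ([column, row] in pixels, amid what is visible of it).
The state is a dict: "time_s": time; "qpos": joint angles; "joint_velocities": joint speeds; "effort": joint torques, N m; "tool_pos": TCP position; "tool_rot": TCP orientation; "force": force on the tool from outside, world axes, zero at the start; "wrist_torque": the same for the moment, N m; "grip_width": finger opening in m.
Only numpy, scipy, OpenCV 4.12 (cv2) and the standard library are available. Lean on these libraries where they do the work, as an engineer would, in place of code of your own. Each camera call takes 0.05 s, during which the arm holds its last target. There are 200 camera calls.

## Working session

There is one attempt and no reset: what is moved stays moved. The work goes in short steps, Python scripts to look and compute and a tool call to move; the robot and the scene stay as the last step left them, time stands still between calls to the robot, and variables do not carry over. Pictures are saved under pics/ and viewed, about 8 in all and at most 12, crops included, and the job is handed in when it is done.

Besides the shell and the picture viewer there is one more tool, called after ">>>" as name(argument=value, ...) on one line, values as JSON. move_arm: Moves the arm, as the interface text tells. Its arguments: {"type":"object","properties":{"steps":{"type":"array"},"hand":{"type":"number"},"squeeze":{"type":"number"}},"required":["steps"]}

```bash
mkdir -p pics; cat > h.py <<'E'
import numpy as np, cv2
from scipy.spatial.transform import Rotation as R
from cell import env
def save(n,p): cv2.imwrite('pics/'+n, p[:,:,::-1])
def pose(name):
    c=env.calibration(name); K=np.array(c['intrinsics'])
    if 'mount' in c:
        o=env.get_obs(); T=np.eye(4); T[:3,:3]=rot(o['tool_rot']); T[:3,3]=o['tool_pos']
        M=T@np.array(c['mount']); return K,M[:3,:3],M[:3,3]
    return K,rot(c['orientation']),np.array(c['position'])
def rot(a):
    a=np.array(a,float)
    if a.shape==(3,3): return a
    return R.from_euler('xyz',a,degrees=True).as_matrix()
def pts(P,uv,d):
    K,Rm,t=P; uv=np.atleast_2d(uv); d=np.atleast_1d(d)
    x=(uv[:,0]-K[0,2])/K[0,0]*d; y=(uv[:,1]-K[1,2])/K[1,1]*d
    return np.c_[x,-y,-d]@Rm.T+t
def region(cam,q,depth,P):
    out=env.cut_out(cam,q)
    if not out: return None
    b=out[0]; r,c=np.nonzero(b['region']&(depth>0))
    return b['conf'],b['uv'],pts(P,np.c_[c,r],depth[r,c])
E
python3 - <<'E'
from h import *
print(env.get_obs())
for cam in('scene','top'):
    print(env.calibration(cam)); P=pose(cam)
    p,d=env.read_camera(cam); save(cam+'.png',p)
    for q in('lever_ball','feeder','tin','oil_bottle','screwdriver','gate_centre','third_slot'):
        r=region(cam,q,d,P)
        if r: print(cam,q,r[0],r[1],len(r[2]),np.median(r[2],0).round(3),np.percentile(r[2],2,axis=0).round(3),np.percentile(r[2],98,axis=0).round(3))
E
```

```text
{'time_s': 0.0, 'qpos': array([-69.72555408,  18.43891751,  -4.01608974,  83.17512209,
         1.29474946,  78.5404084 ,  -3.26210745]), 'joint_velocities': array([-0.03258762, -0.00315785, -0.08932864, -0.06091642,  0.0351541 ,
        0.09101288,  0.01365851]), 'effort': array([ 4.68200471e-05, -4.91305089e+01, -4.04218035e-01, -3.12515795e+01,
       -6.38970640e-02,  4.40039474e-02,  1.76147032e-04]), 'tool_pos': array([0.21647761, 0.61232114, 0.22946125]), 'tool_rot': array([-1.79890784e+02,  5.33768723e-03,  1.60533686e+02]), 'force': array([-0.17418697,  0.36360001,  0.0135843 ]), 'wrist_torque': array([ 0.0062215 ,  0.00102707, -0.02344066]), 'grip_width': 0.08716052409276105}
{'intrinsics': array([[413.54983958,   0.        , 277.42272646],
       [  0.        , 413.54983958, 205.5365608 ],
       [  0.        ,   0.        ,   1.        ]]), 'position': array([ 1.05481597, -0.53145781,  0.94314229]), 'orientation': array([42.32785148,  0.35973516, 39.75465648])}
scene lever_ball 0.65 [288.3, 159.9] 350 [0.551 0.112 0.219] [0.524 0.099 0.103] [0.568 0.137 0.247]
scene feede
[... 908 characters left out ...]
ver_ball 0.52 [234.9, 227.7] 273 [0.54  0.122 0.241] [0.522 0.101 0.126] [0.564 0.141 0.25 ]
top feeder 0.72 [255.8, 213.3] 13372 [0.591 0.083 0.096] [ 0.469 -0.105  0.009] [0.815 0.229 0.153]
top tin 0.9 [219.1, 185.9] 469 [0.645 0.171 0.137] [0.621 0.147 0.096] [0.672 0.198 0.143]
top oil_bottle 0.69 [164.0, 200.6] 616 [0.609 0.312 0.102] [0.587 0.293 0.011] [0.641 0.347 0.154]
top screwdriver 0.88 [358.7, 257.5] 442 [ 0.49  -0.171  0.023] [ 0.439 -0.203  0.011] [ 0.605 -0.15   0.03 ]
top gate_centre 0.82 [257.9, 213.1] 13338 [0.591 0.083 0.096] [ 0.469 -0.106  0.01 ] [0.815 0.228 0.155]
top third_slot 0.69 [260.6, 212.9] 13510 [0.591 0.083 0.096] [ 0.469 -0.105  0.008] [0.816 0.229 0.143]
```

```bash
cat > fit.py <<'E'
from h import *
from scipy.optimize import least_squares
def ballfit(X):
    m=(X[:,2]>0.195); X=X[m]
    f=lambda c:np.linalg.norm(X-c,axis=1)-0.02
    s=least_squares(f,X.mean(0)-[0,0,.01],loss='soft_l1',f_scale=.002); return s.x,len(X),np.abs(f(s.x)).mean()
E
python3 - <<'E'
from fit import *
for cam in('scene','top'):
    P=pose(cam); p,d=env.read_camera(cam)
    r=region(cam,'lever_ball',d,P); print(cam,'ball',ballfit(r[2]))
    rr,cc=np.nonzero(d>0); X=pts(P,np.c_[cc,rr],d[rr,cc])
    rgb=p[rr,cc].astype(int)
    box=(X[:,0]>.45)&(X[:,0]<.85)&(X[:,1]>-.13)&(X[:,1]<.25)
    g=box&(rgb[:,1]>rgb[:,0]+15)&(rgb[:,1]>rgb[:,2]+5)&(abs(X[:,2]-.095)<.006)
    print('green',g.sum(),cv2.minAreaRect(X[g,:2].astype(np.float32)*1000), np.median(X[g,2]))
    pl=box&(abs(X[:,2]-.115)<.005)&(abs(rgb.max(1)-rgb.min(1))<30)
    print('plate',pl.sum(),cv2.minAreaRect(X[pl,:2].astype(np.float32)*1000),np.median(X[pl,2]))
    o=box&(rgb[:,0]>rgb[:,2]+80)&(abs(X[:,2]-.115)<.01)&(rgb[:,1]>60)
    print('orange',o.sum(),np.median(X[o],0))
    if cam=='top': save('a.png',cv2.resize(p[120:320,150:400],None,fx=3,fy=3,interpolation=cv2.INTER_CUBIC))
    else: save('b.png',cv2.resize(p[100:320,150:430],None,fx=2.7,fy=2.7,interpolation=cv2.INTER_CUBIC))
E
```

```text
scene ball (array([0.53959984, 0.12454386, 0.22586989]), 189, np.float64(0.0021052399046162795))
green 3191 ((583.6695556640625, 83.61549377441406), (260.6631774902344, 200.3226318359375), 88.77068328857422) 0.09545288144859299
plate 1309 ((678.8527221679688, 91.23985290527344), (117.79253387451172, 308.36785888671875), 88.98363494873047) 0.11482607988678284
orange 29 [0.62614394 0.06686032 0.11680741]
top ball (array([0.5396071 , 0.12555756, 0.22777434]), 251, np.float64(0.0011557838200227171))
green 5621 ((582.3967895507812, 86.4006118774414), (257.6640625, 198.80953979492188), 88.81385040283203) 0.09562749146231542
plate 1766 ((679.996337890625, 107.4879150390625), (145.71250915527344, 305.2183837890625), 88.80474853515625) 0.11518155192946689
orange 26 [0.62739153 0.06726897 0.11671555]
```

View pics/a.png

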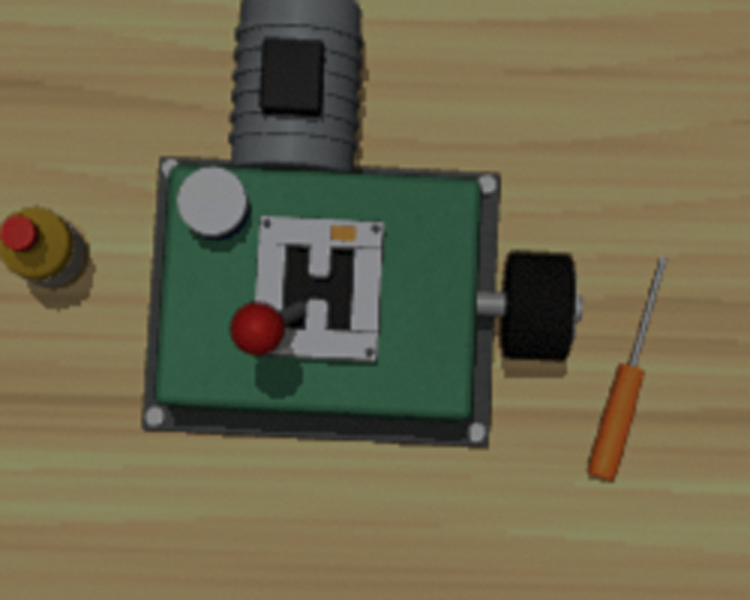

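View pics/b.png

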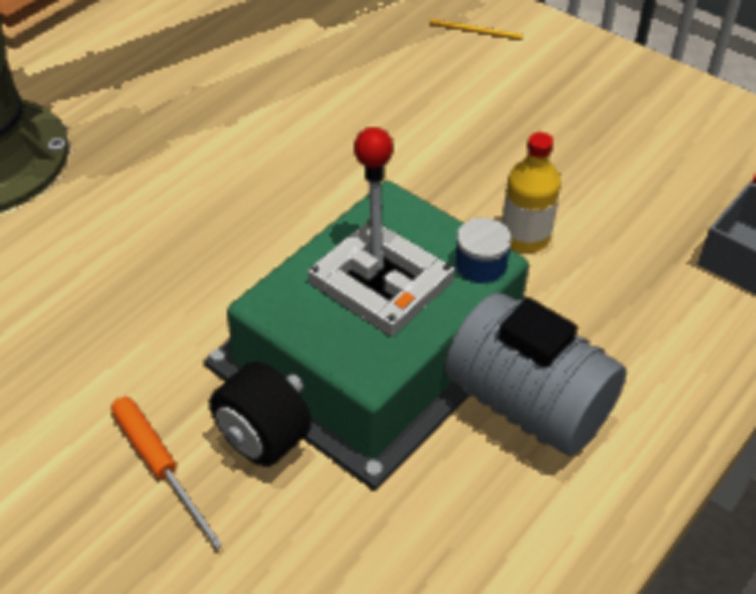

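The lever stands in the second slot (left and back). The ball is at (0.540, 0.125, 0.227), and the gate centre is at about (0.583, 0.085). The feeder yaw is about -1.2°. I'll close the fingers, turn square to the feeder and move in above the space behind the ball.

>>> move_arm(steps=[[[0,0,-0.04],0],[[-0.034,-0.031,-0.07],-0.08],[[-0.068,-0.062,-0.07],-0.16],[[-0.102,-0.094,-0.07],-0.24],[[-0.136,-0.125,-0.07],-0.32],[[-0.17,-0.156,-0.07],-0.32],[[-0.204,-0.187,-0.07],-0.32],[[-0.238,-0.218,-0.07],-0.32],[[-0.272,-0.249,-0.07],-0.32],[[-0.306,-0.28,-0.07],-0.32],[[-0.34,-0.311,-0.07],-0.32],[[-0.374,-0.343,-0.07],-0.32],[[-0.406,-0.373,-0.07],-0.32],[[-0.406,-0.373,-0.07],-0.32],[[-0.406,-0.373,-0.07],-0.32]], hand=1, squeeze=5)

```text
time_s: 2.88
tool_pos: [0.4749, 0.1265, 0.3006]
tool_rot: [180.0, -0.0, 178.9]
force: [0.3, 0.2, 0.7]
grip_width: 0.0004
```

```bash
python3 - <<'E'
from fit import *
P=pose('wrist'); p,d=env.read_camera('wrist'); save('c.png',p)
r=region('wrist','lever_ball',d,P)
if r: print(r[0],r[1],ballfit(r[2]))
rr,cc=np.nonzero(d>0); X=pts(P,np.c_[cc,rr],d[rr,cc]); rgb=p[rr,cc].astype(int)
o=(rgb[:,0]>rgb[:,2]+60)&(abs(X[:,2]-.115)<.006)&(X[:,0]>.5)
print(o.sum(),np.median(X[o],0))
pl=(abs(X[:,2]-.115)<.004)&(X[:,0]<.66)&(X[:,0]>.5)&(X[:,1]<.143)&(abs(rgb.max(1)-rgb.min(1))<25)
print(pl.sum(),cv2.minAreaRect(X[pl,:2].astype(np.float32)*1000))
E
```

```text
0.61 [274.0, 297.9] (array([0.52105447, 0.12531387, 0.26256426]), 34, np.float64(0.009121585556949736))
387 [0.60552026 0.31313446 0.11410424]
18 ((526.7717895507812, 125.67120361328125), (20.40685272216797, 0.8372370600700378), 89.3045425415039)
```

View pics/c.png

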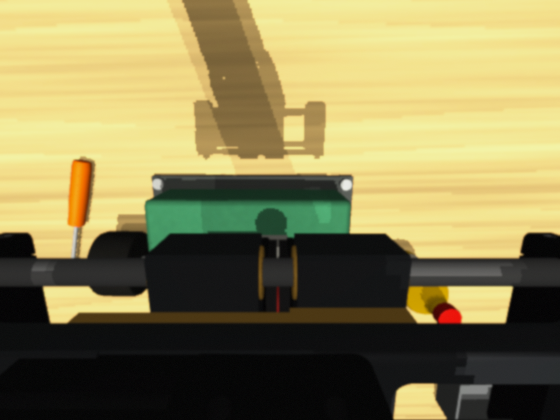

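The wrist view is mostly blocked by the gripper itself: the housing shows around (250,220) and the ball is hidden. I'll rely on the top and scene cameras instead. Next I'll lower behind the ball and push forward.

>>> move_arm(steps=[[[0,0,0.04],0],[[0,0,0.085],0],[[0,0,0.085],0],[[-0.015,0,0.085],0],[[-0.025,0,0.085],0],[[-0.031,0,0.085],0],[[-0.036,0,0.085],0],[[-0.041,0,0.085],0],[[-0.046,0,0.085],0],[[-0.051,0,0.085],0],[[-0.056,0,0.085],0],[[-0.061,0,0.085],0],[[-0.066,0,0.085],0],[[-0.071,0,0.085],0],[[-0.074,0,0.085],0],[[-0.074,0,0.085],0]])

```text
time_s: 4.97
tool_pos: [0.5494, 0.1242, 0.2155]
tool_rot: [-180.0, 0.0, 178.8]
force: [-1.4, 0.4, 1.6]
grip_width: 0.0005
```

```bash
cat > ball.py <<'E'
from fit import *
import sys
g=np.array([.583,.085]); y=np.radians(-1.2); A=np.array([[np.cos(y),np.sin(y)],[-np.sin(y),np.cos(y)]])
for cam in('scene','top'):
    P=pose(cam); p,d=env.read_camera(cam)
    rr,cc=np.nonzero(d>0); X=pts(P,np.c_[cc,rr],d[rr,cc]); c=p[rr,cc].astype(int)
    m=(X[:,0]>.48)&(X[:,0]<.7)&(X[:,1]>0)&(X[:,1]<.18)&(X[:,2]>.195)&(X[:,2]<.27)&(c[:,0]>2*c[:,1])&(c[:,0]>2*c[:,2])&(c[:,0]>60)
    b,n,e=ballfit(X[m]); l=A@(b[:2]-g); f=np.arcsin(l[0]/.215)
    print(cam,b.round(4),n,round(e,4),'rel',l.round(4),'fwd',f.round(3),'across',np.arcsin(-l[1]/.215/np.cos(f)).round(3))
    if len(sys.argv)>1: save(sys.argv[1]+cam+'.png',cv2.resize(p[100:320,150:430],None,fx=2.7,fy=2.7,interpolation=cv2.INTER_CUBIC))
o=env.get_obs(); print(o['tool_pos'],o['force'],o['time_s'])
E
python3 ball.py d
```

```text
scene [0.578  0.1255 0.2321] 159 0.0012 rel [-0.0059  0.0403] fwd -0.027 across -0.189fit.py:6: RuntimeWarning: Mean of empty slice.
  s=least_squares(f,X.mean(0)-[0,0,.01],loss='soft_l1',f_scale=.002); return s.x,len(X),np.abs(f(s.x)).mean()
  ret = um.true_divide(
Traceback (most recent call last):
  File "ball.py", line 8, in <module>
    b,n,e=ballfit(X[m]); l=A@(b[:2]-g); f=np.arcsin(l[0]/.215)
          ~~~~~~~^^^^^^
  File "fit.py", line 6, in ballfit
    s=least_squares(f,X.mean(0)-[0,0,.01],loss='soft_l1',f_scale=.002); return s.x,len(X),np.abs(f(s.x)).mean()
ValueError: Initial guess is outside of provided bounds
```

>>> move_arm(steps=[[[-0.003,0,0],0],[[-0.006,0,0],0],[[-0.006,0,0],0],[[0.01,0,0],0],[[0.03,0,0],0],[[0.03,0.03,0],0],[[0.03,0.067,0],0],[[0.0,0.067,0],0],[[-0.035,0.067,0],0],[[-0.035,0.067,0],0]])

```text
time_s: 6.32
tool_pos: [0.5865, 0.1896, 0.215]
tool_rot: [-179.9, 0.0, 178.8]
force: [-0.3, -0.2, 0.2]
grip_width: 0.0007
```

```bash
sed -i "s/    b,n,e=ballfit/    if m.sum()<30: print(cam,'hidden',m.sum()); continue\n    b,n,e=ballfit/" ball.py; python3 ball.py e
```

```text
scene [0.5835 0.1254 0.2322] 150 0.0012 rel [-0.0004  0.0404] fwd -0.002 across -0.189
top hidden 0
[0.58463929 0.19036042 0.2152529 ] [ 0.26231488  0.49010435 -0.7583812 ] 6.425
```

View pics/escene.png

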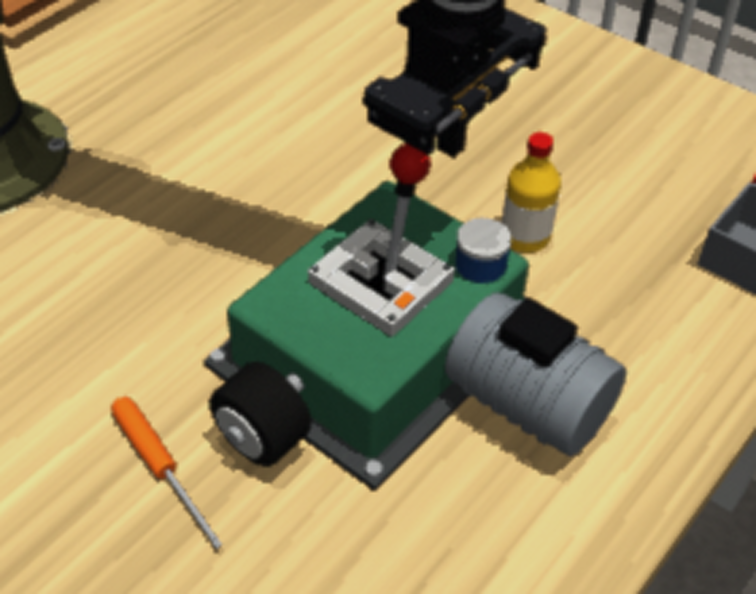

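The lever is in the cross channel: ball at (410,165), fingers to its left, tin and bottle unchanged. Now I'll push it to the right.

>>> move_arm(steps=[[[0,-0.015,0],0],[[0,-0.025,0],0],[[0,-0.031,0],0],[[0,-0.036,0],0],[[0,-0.041,0],0],[[0,-0.046,0],0],[[0,-0.051,0],0],[[0,-0.056,0],0],[[0,-0.061,0],0],[[0,-0.066,0],0],[[0,-0.071,0],0],[[0,-0.076,0],0],[[0,-0.081,0],0],[[0,-0.086,0],0],[[0,-0.091,0],0],[[0,-0.096,0],0],[[0,-0.101,0],0],[[0,-0.106,0],0],[[0,-0.108,0],0],[[0,-0.108,0],0]])

```text
time_s: 8.93
tool_pos: [0.5831, 0.082, 0.2152]
tool_rot: [-179.9, -0.0, 178.8]
force: [0.5, 0.4, 0.8]
grip_width: 0.0011
```

```bash
python3 ball.py f
```

```text
scene [0.5819 0.051  0.2334] 97 0.0011 rel [-0.0004 -0.034 ] fwd -0.002 across 0.159
top hidden 0
[0.5831475  0.08208086 0.21527827] [-0.94292085 -0.38303468  0.13074726] 9.025
```

>>> move_arm(steps=[[[0,-0.003,0],0],[[0,-0.006,0],0],[[0,-0.008,0],0],[[0,-0.008,0],0]])

```text
time_s: 9.52
tool_pos: [0.5831, 0.0743, 0.2156]
tool_rot: [-180.0, -0.0, 178.8]
force: [-0.5, 0.4, -0.2]
grip_width: 0.0006
```

```bash
python3 ball.py g
```

```text
scene [0.5814 0.0434 0.2321] 105 0.0011 rel [-0.0007 -0.0416] fwd -0.003 across 0.195
top hidden 0
[0.58319892 0.07432564 0.21566281] [ 0.2458572   0.74370623 -0.60594459] 9.625
```

>>> move_arm(steps=[[[0,-0.001,0],0],[[0,-0.002,0],0],[[0,-0.003,0],0],[[0,-0.003,0],0]])

```text
time_s: 10.12
tool_pos: [0.583, 0.0723, 0.2155]
tool_rot: [180.0, -0.0, 178.9]
force: [0.2, 3.0, -1.3]
grip_width: 0.0005
```

```bash
python3 ball.py
```

```text
scene [0.5817 0.0418 0.2311] 106 0.0011 rel [-0.0004 -0.0432] fwd -0.002 across 0.202
top hidden 0
[0.58301904 0.07228601 0.21547679] [ 0.13555231  2.89475612 -1.57617075] 10.225
```

>>> move_arm(steps=[[[0,0.01,0],0],[[0,0.03,0],0],[[0.035,0.03,0],0],[[0.065,0.03,0],0],[[0.065,0,0],0],[[0.065,-0.029,0],0],[[0.065,-0.029,0],0],[[0.045,-0.029,0],0],[[0.036,-0.029,0],0],[[0.031,-0.029,0],0],[[0.026,-0.029,0],0],[[0.021,-0.029,0],0],[[0.016,-0.029,0],0],[[0.011,-0.029,0],0],[[0.006,-0.029,0],0],[[0.001,-0.029,0],0],[[-0.004,-0.029,0],0],[[-0.009,-0.029,0],0],[[-0.014,-0.029,0],0],[[-0.014,-0.029,0],0]])

```text
time_s: 12.72
tool_pos: [0.5969, 0.0423, 0.2154]
tool_rot: [-180.0, 0.0, 178.9]
force: [-0.8, 0.3, -1.2]
grip_width: 0.0005
```

```bash
python3 ball.py i
```

```text
scene [0.6256 0.042  0.2269] 189 0.001 rel [ 0.0435 -0.0421] fwd 0.204 across 0.201
top hidden 0
[0.59672458 0.04224242 0.21561029] [-0.82736669  0.48006039 -0.85281221] 12.825
```

View pics/iscene.png

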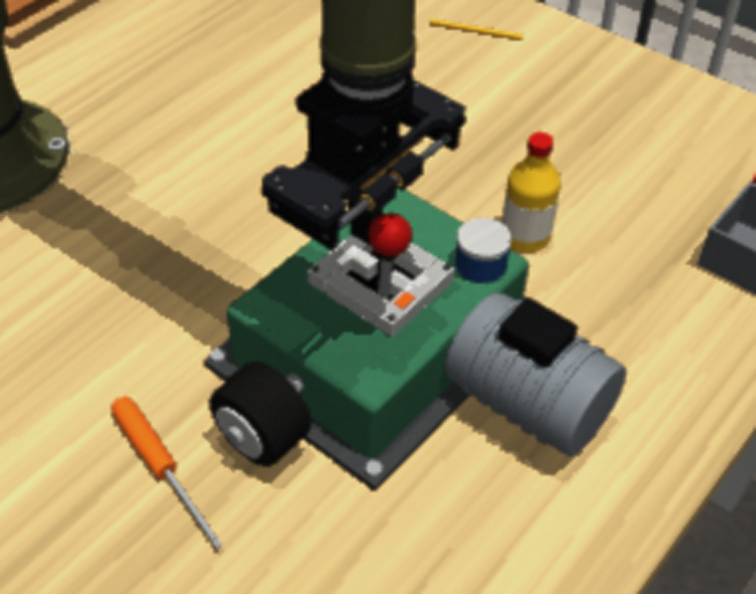

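The lever is in the third lane, heading for the orange mark (ball at (390,235)). About 10 mm of travel remains, so I'll continue slowly to the stop.

>>> move_arm(steps=[[[-0.003,0,0],0],[[-0.006,0,0],0],[[-0.008,0,0],0],[[-0.009,0,0],0],[[-0.01,0,0],0],[[-0.01,0,0],0],[[-0.01,0,0],0]])

```text
time_s: 13.7
tool_pos: [0.6065, 0.0423, 0.2156]
tool_rot: [180.0, 0.0, 178.9]
force: [-2.2, -0.1, -2.3]
grip_width: 0.0003
```

```bash
python3 ball.py
```

```text
scene [0.634  0.0421 0.2244] 188 0.0009 rel [ 0.0519 -0.0418] fwd 0.244 across 0.202
top hidden 0
[0.60644946 0.04232152 0.21557334] [-2.47416792  0.66863128 -2.08986664] 13.8
```

>>> move_arm(steps=[[[-0.001,0,0],0],[[-0.002,0,0],0],[[-0.003,0,0],0],[[-0.003,0,0],0]])

```text
time_s: 14.3
tool_pos: [0.6089, 0.0423, 0.2152]
tool_rot: [180.0, -0.1, 178.9]
force: [-5.6, 1.9, -2.0]
grip_width: 0.0008
```

```bash
python3 ball.py
```

```text
scene [0.6341 0.0422 0.2247] 187 0.001 rel [ 0.052  -0.0418] fwd 0.244 across 0.201
top hidden 0
[0.60897    0.04226765 0.21519941] [-5.58834112  1.22304551 -2.87910313] 14.4
```

The force rose to 5.6 N and the ball no longer moved, so it is at the stop. I'll back away.

>>> move_arm(steps=[[[0.01,0,0],0],[[0.04,0,0],0],[[0.08,0,0],0],[[0.11,0,0],0],[[0.12,0,-0.04],0],[[0.12,0.05,-0.09],0],[[0.12,0.1,-0.13],0],[[0.12,0.16,-0.13],0],[[0.12,0.22,-0.13],0],[[0.12,0.28,-0.13],0],[[0.12,0.34,-0.13],0],[[0.12,0.34,-0.13],0],[[0.12,0.34,-0.13],0]])

```text
time_s: 16.02
tool_pos: [0.4974, 0.3839, 0.3463]
tool_rot: [180.0, 0.2, 178.8]
force: [0.5, -1.2, 0.3]
grip_width: 0.0004
```

```bash
python3 ball.py j; python3 - <<'E'
from h import *
p,d=env.read_camera('top');P=pose('top')
for q in('tin','oil_bottle','screwdriver'):
    r=region('top',q,d,P)
    if r: print(q,r[0],r[1],np.median(r[2],0).round(3))
E
```

```text
scene [0.6343 0.0422 0.2246] 192 0.0009 rel [ 0.0522 -0.0418] fwd 0.245 across 0.202
top [0.6353 0.0424 0.225 ] 220 0.0014 rel [ 0.0532 -0.0415] fwd 0.25 across 0.2
[0.49760585 0.38261145 0.34677969] [ 1.16992657 -0.28317407  0.36241053] 16.125
tin 0.65 [221.9, 187.9] [0.646 0.171 0.137]
oil_bottle 0.75 [163.9, 204.3] [0.61  0.313 0.101]
screwdriver 0.62 [355.5, 255.2] [ 0.495 -0.172  0.023]
```

View pics/jtop.png

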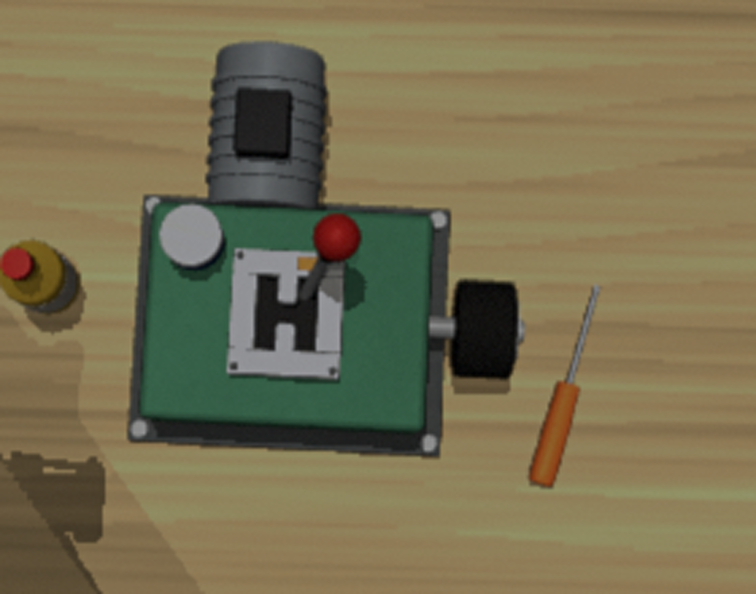

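The lever is home in the third slot: ball at (337,238), rod at the mark. The tin, bottle and screwdriver look unmoved and the robot is clear, so I'm handing in.

```bash
python3 -c "
from cell import env
print(env.sign_off())"
```

```text
the job is handed in; nothing more can be done
None
```

The lever is fully home in the third slot, and the job was handed in at about 16 s, well under the 72 s limit. With closed fingertips I pushed it forward from the second slot to the cross channel. I then pushed it right to the side stop and forward to the end stop, and moved the arm clear.

**Lever position:** after I let go, the top camera gave lever_forward 0.250 and lever_across 0.200. The scene camera gave 0.245 and 0.202, a difference of about 1 mm at the ball. At the forward stop the force rose to 5.6 N and the ball stopped moving.

**Loose items:** the tin and bottle measured within 1 mm of where they started. The screwdriver read 5 mm different, which I put down to how the network outlined it: it looks the same in the picture and the arm never went near it.

**Camera limits:** the wrist camera was no use because the gripper blocked its view. The top camera could not see the ball while I was pushing, so I relied on the scene camera and force readings then.

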